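# Fit the travel mug into the packed dog-walk tote

### The arm

A 6-joint arm with a two-finger parallel gripper is mounted at the origin on the work surface. World frame = base frame: x ahead of the robot, y to its left, z up, the work surface at z = 0. Lengths are in m, angles in rad, forces in N, time in s.
With the tool pointing down it reaches from about 0.25 to 0.775 m from the base axis. Payload 4 kg.
Tool frame: the origin (TCP) lies midway between the tips of the shut fingers; the grasp point (between the pads) lies robot.grip_point_offset behind it (robot.grip_point_offset is the distance from the TCP to the grasp point, in m); z points along the fingers, x is the direction in which the jaws open and shut, and the axes are right-handed (so a half turn about z gives the same grasp; the last joint's range is limited). The gripper opens to 94 mm and grips with 3 to 60 N. Pads are 16 mm wide; open, the fingers measure 119 mm over their backs; the gripper's body (75 mm by 177 mm) begins 78 mm behind the grasp point.
Start: joints at [1.057, 0.087, 1.371, -0, 1.684, -0.103], TCP at [0.22, 0.504, 0.206] pointing down, gripper open.
Joint ranges: [-3.1, 3.1], [-0.76, 2.03], [0.27, 2.55], [-1.08, 4.22], [0.17, 2.65], [-2.57, 2.57]. Speed limits (rad/s): [2.79, 2.79, 3.14, 3.14, 3.14, 3.14].

### API

Orientations are given as [roll, pitch, yaw] about the fixed x, y, z axes, in that order (R = Rz(yaw) Ry(pitch) Rx(roll)).
In Python, from bench import robot, optics, finder gives the robot as it stands. The module is installed in compiled form; this text tells all that it offers.
- The arm moves only by the tool arm_command, never from a script. Its argument "plan" is a list of rows, each a list of 5 numbers: the opening, from 0 (shut) to 1 (fully open), then the shift along the world's x, y, z in m, then the turn about the world's z in degrees. A call has 1 to 10 rows; each row is the pose to reach, as a shift and turn from the pose commanded when the call began; what a row does not reach only later rows make up. A row lasts 1/8 s, in which the tool goes at most 62.5 mm and 10.7 degrees, less where a joint would pass 70% of its speed; a pose out of reach is approached as far as the arm can. A call with a gripper value outside its range is refused whole. The fingers move at their own pace and stop on an object; the grip force is fixed at half the most. Time passes only in rows, so rows that repeat a pose let the fingers close. It gives the time, the measured TCP pose, the force and the opening at its end, in the units of the state.
- robot.get_obs(): the state, without advancing time (a new reading comes with each control period).
- optics.snapshot(name): name is "side" or "top"; returns a dict with "image" (400x640x3 uint8, red, green, blue), "fx", "fy", "cx", "cy" (pixels), "position" and "rotation" of the camera in the world. Camera axes: x right, y down, z forward; pixel columns grow to the right and rows downward; lengths in m; the calibration is good to about 2 mm. A picture is of the moment at which its call begins. There is no depth.
- robot.close_job(): hands the job in, once; it reports no verdict.
Trained networks look in the newest picture that a camera, given by its name, has taken for a name from the list of things; names that differ only in an ending like _2 or _b are one class to them, and where a whole thing is asked for, a point or a joint stands for the part that bears it (a point fixed in the world has none). Each returns a list of dicts, best first, with "p" (0 to 1); they miss things now and then, are a little off and sometimes report something else, mostly with a low value. They report only what shows in the picture. A call takes as long as a camera call. They do not tell look-alikes from the thing itself.
- finder.masks_of(label, camera): "pixels" (400x640 bool, what is visible of it) and "extent" ([left, top, right, bottom] in pixels, round what is visible of it).
The state is a dict: "time": time; "joint_positions": joint angles; "qvel": joint speeds; "joint_torque": joint torques, N m; "tool_pos": TCP position; "ee_rot": TCP orientation; "wrist_force": force on the tool from outside, world axes, zero at the start; "wrist_torque": the same for the moment, N m; "width": finger opening in m.
Only numpy, scipy, OpenCV 4.12 (cv2) and the standard library are available. Lean on these libraries where they do the work, as an engineer would, in place of code of your own. Each camera call takes 0.05 s, during which the arm holds its last target.

### The job

Pack the closed travel mug into the oak tote: nudge the slumped birch box, tin and first-aid case back upright to make room, and stand the mug right down on the tote's floor beside them, so that all four stand upright. The dog's ball is loose out of sight under there, so if the mug comes down on it, lift and feel for the clear side. Be gentle: take none of the three out, don't ram or drop the mug or shove the tote along, and leave the other things on the bench alone.

Things in the scene. Friction and masses are not known exactly. Their poses are not given: they have to be found in the camera images.
- tote: Open oak tote with iron corner straps, loose on the bench, 1.3 kg; with its contents a level push of 10 N or more may slide it. Outside 174 (x) x 211 (y) x 90 mm high; walls 12, floor 10 thick; inside 150 x 187, 80 deep. An 80 x 22 mm finger slot in each end wall (lower edge 42 mm up). Origin: centre of its underside; y along its length, its -y end the one the contents lean over.
- tote_end (a point): Middle of the inner top edge of the tote's -y end wall, axes as the tote's. The slumped row rests on this wall, its foremost top corner 115 to 120 mm above the bench, 5 to 15 mm outside. Pushed by its top towards +y (3 to 6 N) the row stands up, fills 114 of the 187 mm, then yields no more. A loose 34 mm rubber ball lies hidden under it on the floor, near this wall, anywhere across x.
- mug: Closed stainless travel mug, 200 mm tall, 0.28 to 0.5 kg, standing on the bench. Base 54 mm across, tapering out to 66 mm at 75 mm up, 66 mm up to 150 mm, then a black lid 59 mm across from 154 to 194 mm, the place to grip it. Origin at the centre of its underside, z up.
- birchbox: Flat hinged birch box with a brass catch, shut, 132 (x) x 38 (y) x 140 mm (z) standing on end, 0.34 kg. Starts slumped 38 degrees over in the tote, top to the tote's -y, anywhere in the row. Origin: centre of its underside, z along its height, y across its thickness. The foremost foot in the row starts about 60 mm from the tote's -y wall and slides when pushed with 2 to 5 N.
- tin: Flat biscuit tin, blue with a white lid, 130 (x) x 38 (y) x 136 mm (z), 0.25 to 0.5 kg. Starts slumped 38 degrees over in the tote, top to the tote's -y, anywhere in the row. Origin: centre of its underside, z along its height, y across its thickness. The foremost foot in the row starts about 60 mm from the tote's -y wall and slides when pushed with 2 to 5 N.
- case: Orange plastic first-aid case with a black seam, 136 (x) x 38 (y) x 132 mm (z), 0.2 to 0.4 kg. Starts slumped 38 degrees over in the tote, top to the tote's -y, anywhere in the row. Origin: centre of its underside, z along its height, y across its thickness. The foremost foot in the row starts about 60 mm from the tote's -y wall and slides when pushed with 2 to 5 N.
- brush: Wooden dog brush lying on its dark bristles, 64 (x) x 140 (y) x 38 mm, loose; not part of the job. Origin at the centre of its underside.
- jar: Glass mason jar with a brass-coloured screw lid, 80 mm across, 132 mm tall, loose; not part of the job. Origin at the centre of its underside.
- feeder: Bird feeder: clear tube 64 mm across on a green tray 124 mm across, green cap, 240 mm tall with its wire loop, loose; not part of the job. Origin at the centre of its underside.
- bowl: Steel dog bowl, 150 mm across, 55 mm tall, loose; not part of the job. Origin at the centre of its underside.
- scoop: Seed scoop with a round metal scoop and a wooden handle, 215 mm long, 56 mm tall, lying on the bench; not part of the job. Origin on the bench under it, scoop to +x.
Not all that is in view belongs to the job. Of the things that look like the mug, take the one that is nearest to the robot's base at the start.

How it is judged:
At the end, for the whole second after the job is handed in: The mug stands let go on the tote's floor (underside within 5 mm of it, tilt below 0.15 rad); birch box, tin and first-aid case are in the tote, feet within 12 mm of its floor, each within 0.26 rad of upright; the tote is level and all are at rest (z of mug in the frame of tote below 0.015 m and angle between mug's own z axis and vertical below 0.15 rad and x of mug in the frame of tote between -0.075 and 0.075 m and y of mug in the frame of tote between -0.0935 and 0.0935 m and x of birchbox in the frame of tote between -0.075 and 0.075 m and y of birchbox in the frame of tote between -0.0935 and 0.0935 m and x of tin in the frame of tote between -0.075 and 0.075 m and y of tin in the frame of tote between -0.0935 and 0.0935 m and x of case in the frame of tote between -0.075 and 0.075 m and y of case in the frame of tote between -0.0935 and 0.0935 m and angle between each of birchbox, tin, case's own z axis and vertical below 0.26 rad and z of each of birchbox, tin, case in the frame of tote below 0.022 m and linear speed of each of mug, tote, birchbox, tin, case below 0.03 m/s and angle between tote's own z axis and vertical below 0.05 rad); the robot touches nothing.
It fails at once if the mug presses on one of the packed things with more than 30 N (contact force between mug and birchbox above 30 N or contact force between mug and tin above 30 N or contact force between mug and case above 30 N).
It fails at once if the mug is dropped or rammed onto the tote (more than 40 N) (contact force between mug and tote above 40 N).
It fails at once if the tote is shoved more than 40 mm along the bench or tipped (distance of tote from where it was at the start of the episode above 0.04 m or angle between tote's own z axis and vertical above 0.2 rad).
It fails at once if birch box, tin or case is taken out of the tote (z of any of birchbox, tin, case in the frame of tote above 0.07 m).
It fails at once if one of the other things on the bench is disturbed (distance of any of jar, feeder, bowl, scoop, brush from where it was at the start of the episode above 0.03 m).
It also fails if it takes over 58 s, if anything falls off the work surface, if the arm or the gripper's body presses on something with over 40 N, if the wrist force passes 120 N, or if a joint passes its speed limit or range.

## Working session

There is one attempt and no reset: what is moved stays moved. The work goes in short steps, Python scripts to look and compute and a tool call to move; the robot and the scene stay as the last step left them, time stands still between calls to the robot, and variables do not carry over. Pictures are saved under pics/ and viewed, and the job is handed in when it is done.

Besides the shell and the picture viewer there is one more tool, called after ">>>" in YAML: its name, and indented under it one key for each argument. arm_command: Moves the arm, as the interface text tells. Its arguments: {"type":"object","properties":{"plan":{"type":"array","items":{"type":"array","items":{"type":"number"}}}},"required":["plan"]}

```bash
mkdir -p pics; python3 - <<'E'
from bench import robot, optics, finder
import cv2,numpy as np
o=robot.get_obs(); print({k:np.round(v,3) for k,v in o.items()}, robot.grip_point_offset)
for c in ("side","top"):
    s=optics.snapshot(c); cv2.imwrite(f"pics/{c}0.png",s["image"][:,:,::-1])
    print(c,s["fx"],s["fy"],s["cx"],s["cy"],np.round(s["position"],4),np.round(s["rotation"],4).tolist())
    for l in ["tote","mug","birchbox","tin","case","brush","jar","feeder","bowl","scoop"]:
        print(l,[(round(d["p"],2),d["extent"]) for d in finder.masks_of(l,c)][:4])
print(robot.get_obs()["time"])
E
```

```text
{'time': np.float64(0.0), 'joint_positions': array([ 1.057,  0.088,  1.372, -0.   ,  1.684, -0.103]), 'qvel': array([ 0.002, -0.   , -0.   , -0.001, -0.001, -0.   ]), 'joint_torque': array([-2.0000e-03, -3.4019e+01, -3.0242e+01,  7.1000e-02,  3.3000e-02,
       -0.0000e+00]), 'tool_pos': array([0.219, 0.504, 0.204]), 'ee_rot': array([-3.141e+00,  2.000e-03,  1.160e+00]), 'wrist_force': array([ 0.616,  0.018, -0.281]), 'wrist_torque': array([-0.004, -0.01 , -0.031]), 'width': np.float64(0.094)} 0.0188
side 390.5827149934029 390.5827149934029 317.9153294769956 197.90409504812197 [ 0.3209 -0.6805  0.9354] [-2.4335, -0.0169, -0.2985]
tote [(0.82, [257.8, 144.0, 332.9, 219.5])]
mug [(0.8, [305.8, 220.7, 331.2, 281.2]), (0.79, [358.4, 220.3, 389.0, 282.0]), (0.59, [337.0, 256.6, 368.1, 320.1]), (0.59, [347.2, 180.9, 380.5, 240.3])]
birchbox [(0.74, [304.9, 221.7, 331.7, 284.0]), (0.64, [273.9, 160.1, 322.1, 184.3])]
tin [(0.87, [267.7, 150.7, 315.3, 177.8])]
case [(0.86, [279.9, 170.6, 328.2, 195.8])]
brush [(0.64, [280.9, 339.9, 325.1, 400.0])]
jar [(0.55, [377.3, 172.0, 408.3, 222.7])]
f
[... 162 characters left out ...]
8029088066835 318.5501517513839 199.10610131955022 [0.456  0.007  1.4023] [-3.0657, -0.005, -1.5696]
tote [(0.97, [244.8, 188.2, 314.0, 240.8])]
mug [(0.81, [368.7, 168.8, 397.6, 190.8]), (0.76, [361.7, 209.0, 387.1, 228.7]), (0.6, [337.0, 161.5, 356.0, 185.7]), (0.59, [392.4, 197.5, 423.9, 216.6])]
birchbox [(0.59, [279.4, 194.5, 300.8, 230.6]), (0.49, [181.9, 139.4, 227.2, 182.4])]
tin [(0.85, [256.5, 195.1, 285.2, 234.7])]
case [(0.97, [294.2, 187.1, 312.8, 232.6])]
brush [(0.63, [418.5, 238.8, 459.0, 262.8])]
jar [(0.96, [317.7, 125.3, 341.9, 154.9])]
feeder [(0.66, [397.2, 134.9, 447.1, 174.8])]
bowl [(0.77, [181.7, 141.5, 229.6, 180.8])]
scoop [(0.79, [190.3, 211.2, 214.2, 272.0])]
1.1
```

View images.

```bash
python3 - <<'E'
import cv2
a=cv2.imread("pics/side0.png");b=cv2.imread("pics/top0.png")
cv2.imwrite("pics/side0c.png",cv2.resize(a[90:400,200:480],None,fx=2.6,fy=1.9,interpolation=2) if 0 else cv2.resize(a[100:340,210:480],None,fx=2.5,fy=2.5,interpolation=2))
cv2.imwrite("pics/top0c.png",cv2.resize(b[110:290,170:470],None,fx=2.6,fy=2.6,interpolation=2))
E
```

```text
(no output)
```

View pics/side0c.png

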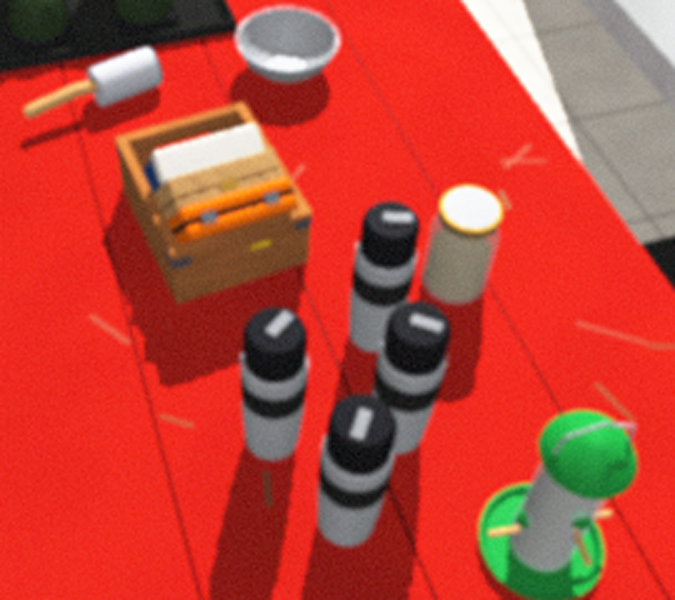

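View pics/top0c.png

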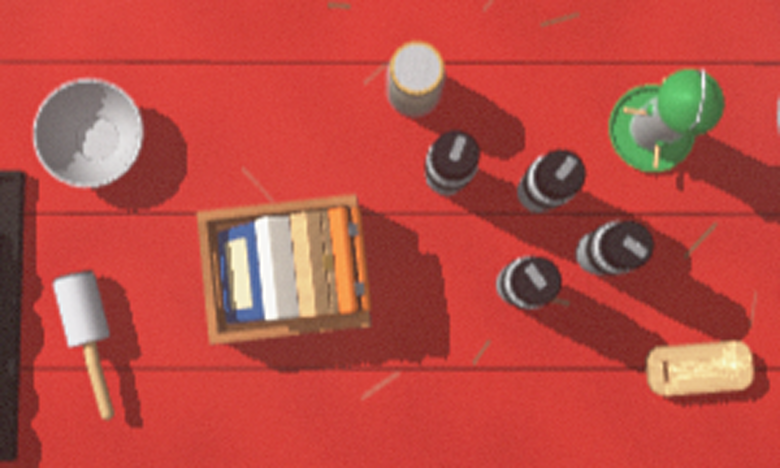

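```bash
cat > h.py <<'E'
import numpy as np, cv2
from scipy.spatial.transform import Rotation as Ro
def calib(s): return dict(R=Ro.from_euler('xyz',s["rotation"]).as_matrix(),p=np.array(s["position"]),f=s["fx"],c=(s["cx"],s["cy"]))
TOP=calib(dict(rotation=[-3.0657,-.005,-1.5696],position=[.456,.007,1.4023],fx=384.48,cx=318.55,cy=199.106))
SIDE=calib(dict(rotation=[-2.4335,-.0169,-.2985],position=[.3209,-.6805,.9354],fx=390.583,cx=317.915,cy=197.904))
def ray(C,u,v,z):
    d=C['R']@np.array([(u-C['c'][0])/C['f'],(v-C['c'][1])/C['f'],1]); return C['p']+d*(z-C['p'][2])/d[2]
def proj(C,P):
    q=(np.asarray(P)-C['p'])@C['R']; return q[...,:2]/q[...,2:]*C['f']+np.array(C['c'])
E
python3 - <<'E'
from h import *
# lids, crop pixels
for n,(u,v) in dict(A=(534,279),B=(622,244),C=(557,174),D=(457,152)).items():
    print('top',n,ray(TOP,u/2.6+170,v/2.6+110,.195).round(3))
for n,(u,v) in dict(A=(276,328),B=(360,417),C=(420,323),D=(392,220)).items():
    print('side',n,ray(SIDE,u/2.5+210,v/2.5+100,.195).round(3))
for n,(u,v) in dict(tl=(198,212),tr=(355,195),br=(370,325),bl=(213,343)).items():
    print('top tote',n,ray(TOP,u/2.6+170,v/2.6+110,.09).round(3))
for n,(u,v) in dict(tl=(243,102),tr=(311,215),br=(176,258),bl=(116,137)).items():
    print('side tote',n,ray(SIDE,u/2.5+210,v/2.5+100,.09).round(3))
E
```

```text
top A [ 0.491 -0.177  0.195]
top B [ 0.533 -0.285  0.195]
top C [ 0.619 -0.207  0.195]
top D [ 0.645 -0.085  0.195]
side A [ 0.495 -0.177  0.195]
side B [ 0.537 -0.288  0.195]
side C [ 0.626 -0.21   0.195]
side D [ 0.649 -0.081  0.195]
top tote tl [0.581 0.249 0.09 ]
top tote tr [0.604 0.042 0.09 ]
top tote br [0.433 0.022 0.09 ]
top tote bl [0.41  0.226 0.09 ]
side tote tl [0.586 0.251 0.09 ]
side tote tr [0.607 0.038 0.09 ]
side tote br [0.44  0.018 0.09 ]
side tote bl [0.415 0.231 0.09 ]
```

>>> arm_command:
  plan:
    - [1, 0.03, -0.05, 0.01, -6]
    - [1, 0.06, -0.1, 0.02, -12]
    - [1, 0.09, -0.15, 0.02, -18]
    - [1, 0.12, -0.2, 0.02, -24]
    - [1, 0.15, -0.25, 0.02, -30]
    - [1, 0.18, -0.3, 0.02, -36]
    - [1, 0.21, -0.35, 0.02, -42]
    - [1, 0.24, -0.4, 0.02, -48]
    - [1, 0.27, -0.45, 0.02, -54]
    - [0.8, 0.305, -0.508, 0.02, -60]

```text
time: 2.35
tool_pos: [0.5227, -0.0009, 0.2258]
ee_rot: [-3.141, -0.001, 0.11]
wrist_force: [0.3, 0.4, 0.7]
width: 0.0869
```

>>> arm_command:
  plan:
    - [0.8, 0, 0, 0, 0]
    - [0.8, 0, 0, -0.03, 0]
    - [0.8, 0, 0, -0.06, 0]
    - [0.8, 0, 0, -0.09, 0]
    - [0.8, 0, 0, -0.115, 0]
    - [0.8, 0, 0, -0.115, 0]

```text
time: 3.1
tool_pos: [0.5198, 0.002, 0.1084]
ee_rot: [-3.14, 0.005, 0.114]
wrist_force: [-0.2, 0.4, 0.1]
width: 0.0753
```

```bash
cat > snap.py <<'E'
import sys; from bench import robot,optics; import cv2,numpy as np
n=sys.argv[1]
ims=[optics.snapshot(c)["image"][:,:,::-1] for c in ("side","top")]
a=cv2.resize(ims[0][130:290,230:390],(480,480),interpolation=2)   # side x3, off (230,130)
b=cv2.resize(ims[1][165:265,235:335],(400,400),interpolation=2)  # top x4, off (235,165)
c=np.zeros((480,800,3),np.uint8); c[:,:400]=a[:,40:440]; c[:400,400:]=b
cv2.imwrite(f"pics/{n}.png",c); cv2.imwrite(f"pics/{n}_s.png",ims[0]); cv2.imwrite(f"pics/{n}_t.png",ims[1])
o=robot.get_obs(); print({k:np.round(o[k],4) for k in("time","tool_pos","ee_rot","wrist_force","width")})
E
python3 snap.py a1
```

```text
{'time': np.float64(3.2), 'tool_pos': array([0.5221, 0.0014, 0.1114]), 'ee_rot': array([-3.1416e+00, -1.1000e-03,  1.1400e-01]), 'wrist_force': array([-0.0719, -0.6727,  0.1261]), 'width': np.float64(0.0749)}
```

View pics/a1.png

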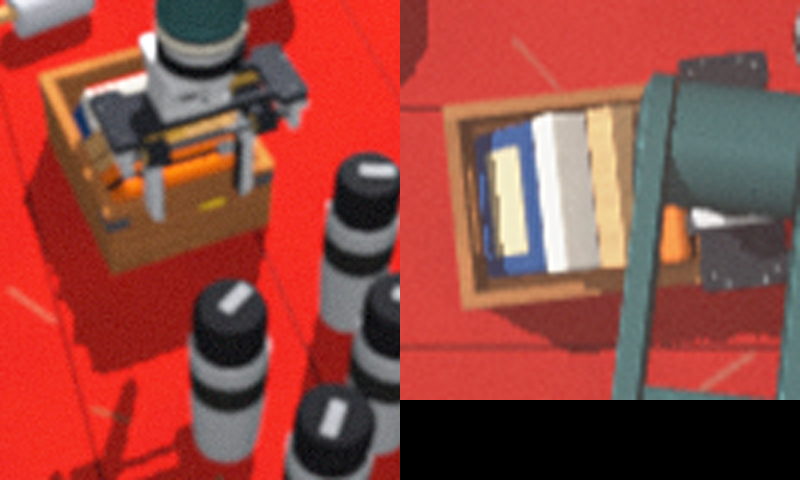

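>>> arm_command:
  plan:
    - [0.8, -0.001, 0.01, 0, 0]
    - [0.8, -0.002, 0.02, 0, 0]
    - [0.8, -0.003, 0.03, 0, 0]
    - [0.8, -0.004, 0.038, 0, 0]
    - [0.8, -0.005, 0.046, 0, 0]
    - [0.8, -0.006, 0.054, 0, 0]

```text
time: 3.95
tool_pos: [0.5157, 0.0557, 0.1104]
ee_rot: [-3.141, 0.0, 0.113]
wrist_force: [0.7, -1.5, 0.4]
width: 0.0753
```

>>> arm_command:
  plan:
    - [0.8, -0.001, 0.007, 0, 0]
    - [0.8, -0.0015, 0.014, 0, 0]
    - [0.8, -0.002, 0.02, 0, 0]
    - [0.8, -0.003, 0.026, 0, 0]

```text
time: 4.45
tool_pos: [0.5126, 0.0814, 0.1101]
ee_rot: [-3.141, 0.001, 0.113]
wrist_force: [-0.5, -0.8, 0.5]
width: 0.0753
```

>>> arm_command:
  plan:
    - [0.8, -0.0005, 0.005, 0, 0]
    - [0.8, -0.001, 0.01, 0, 0]
    - [0.8, -0.0015, 0.015, 0, 0]
    - [0.8, -0.0015, 0.015, 0, 0]

```text
time: 4.95
tool_pos: [0.5114, 0.096, 0.1105]
ee_rot: [3.141, -0.0, 0.113]
wrist_force: [-0.4, -0.0, 0.1]
width: 0.0757
```

```bash
python3 snap.py a2
```

```text
{'time': np.float64(5.05), 'tool_pos': array([0.5114, 0.0956, 0.1104]), 'ee_rot': array([ 3.1413, -0.    ,  0.1128]), 'wrist_force': array([-0.4131, -0.6544, -0.2996]), 'width': np.float64(0.0751)}
```

View pics/a2.png

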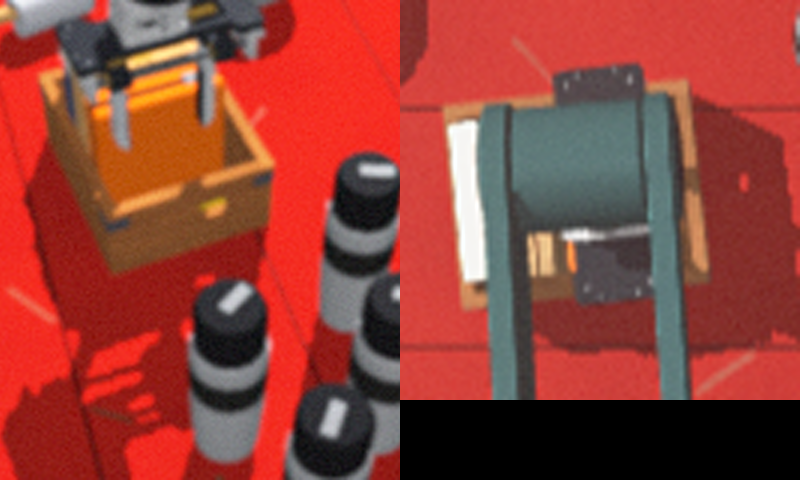

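>>> arm_command:
  plan:
    - [0.8, -0.0005, 0.005, 0, 0]
    - [0.8, -0.001, 0.01, 0, 0]
    - [0.8, -0.001, 0.01, 0, 0]

```text
time: 5.42
tool_pos: [0.5108, 0.1043, 0.1109]
ee_rot: [3.138, -0.0, 0.113]
wrist_force: [0.3, -5.9, 0.9]
width: 0.0755
```

>>> arm_command:
  plan:
    - [0.8, 0, 0.003, 0, 0]
    - [0.8, 0, 0.003, 0, 0]

```text
time: 5.68
tool_pos: [0.5104, 0.1069, 0.1098]
ee_rot: [3.137, 0.001, 0.112]
wrist_force: [0.6, -5.2, -0.2]
width: 0.0753
```

>>> arm_command:
  plan:
    - [0.8, 0, 0.003, 0, 0]
    - [0.8, 0, 0.003, 0, 0]

```text
time: 5.92
tool_pos: [0.5103, 0.1076, 0.1098]
ee_rot: [3.133, 0.002, 0.111]
wrist_force: [0.7, -9.7, -1.3]
width: 0.0749
```

```bash
python3 snap.py a3
```

```text
{'time': np.float64(6.025), 'tool_pos': array([0.5103, 0.1076, 0.1098]), 'ee_rot': array([3.1328e+00, 1.8000e-03, 1.1140e-01]), 'wrist_force': array([-0.2433, -9.4497, -0.8607]), 'width': np.float64(0.0752)}
```

View pics/a3.png

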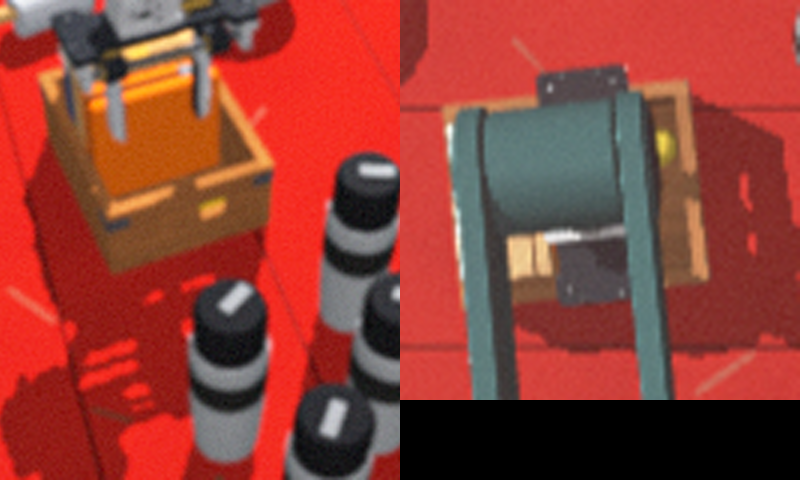

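>>> arm_command:
  plan:
    - [0.8, 0, -0.005, 0, 0]
    - [0.8, 0.001, -0.01, 0, 0]
    - [0.8, 0.002, -0.02, 0, 0]
    - [0.8, 0.002, -0.02, 0.04, 0]
    - [0.8, 0.002, -0.02, 0.09, 0]
    - [0.8, 0, -0.07, 0.12, 0]
    - [0.8, 0, -0.13, 0.12, 0]
    - [0.8, -0.005, -0.19, 0.12, 0]
    - [0.8, -0.01, -0.24, 0.12, 0]

```text
time: 7.15
tool_pos: [0.5002, -0.1304, 0.2309]
ee_rot: [3.141, -0.001, 0.112]
wrist_force: [0.4, -0.9, 0.1]
width: 0.0751
```

```bash
python3 snap.py a4;  python3 -c "
from h import *
print(ray(TOP,301.75,202,.027))"
```

```text
{'time': np.float64(7.25), 'tool_pos': array([ 0.4997, -0.1328,  0.2304]), 'ee_rot': array([3.1402e+00, 3.0000e-04, 1.0620e-01]), 'wrist_force': array([-0.518 ,  1.1673, -0.2381]), 'width': np.float64(0.0749)}
[0.55008684 0.06045762 0.027     ]
```

View pics/a4.png

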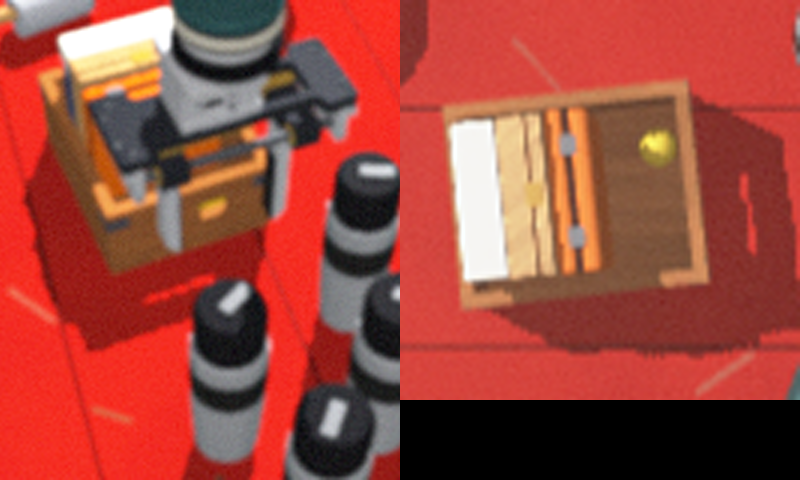

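```bash
python3 - <<'E'
import cv2
b=cv2.imread("pics/a4_t.png")
cv2.imwrite("pics/a4z.png",cv2.resize(b[178:248,240:320],None,fx=8,fy=8,interpolation=2))
E
```

```text
(no output)
```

View pics/a4z.png

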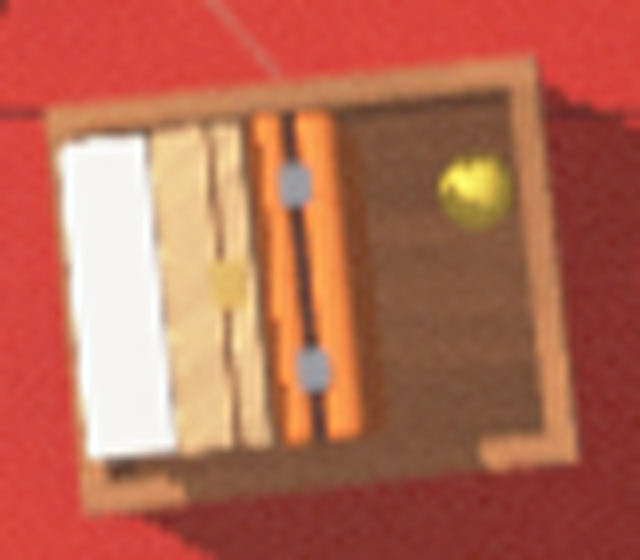

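```bash
python3 - <<'E'
from h import *
def P(u,v,z): return ray(TOP,(u+.5)/8-.5+240,(v+.5)/8-.5+178,z)
c=[P(*q,.09) for q in [(47,107),(533,58),(578,460),(85,513)]]
ctr=np.mean(c,0); print(np.round(c,4),ctr)
y=(c[0]+c[3]-c[1]-c[2])[:2]; x=(c[0]+c[1]-c[2]-c[3])[:2]
print(np.linalg.norm(y)/2,np.linalg.norm(x)/2,np.degrees([np.arctan2(-y[0],y[1]),np.arctan2(x[1],x[0])]))
t=np.radians(6.4);R=np.array([[np.cos(t),-np.sin(t)],[np.sin(t),np.cos(t)]])
for n,q in dict(w1=(510,92,.09),w2=(548,440,.09),c1=(335,115,.142),c2=(362,435,.142),ball=(475,190,.027)).items():
    print(n,((P(*q)-ctr)[:2]@R).round(4))
E
```

```text
[[0.5835 0.251  0.09  ]
 [0.6049 0.043  0.09  ]
 [0.4332 0.0233 0.09  ]
 [0.4106 0.2322 0.09  ]] [0.50804736 0.13740638 0.09      ]
0.20961665443976946 0.173367295036351 [6.034599 6.380042]
w1 [ 0.0723 -0.0932]
w2 [-0.0773 -0.0933]
c1 [ 0.0652 -0.0219]
c2 [-0.0664 -0.0193]
ball [ 0.0368 -0.0714]
```

>>> arm_command:
  plan:
    - [1, -0.007, -0.044, 0.01, 0]
    - [1, -0.007, -0.044, 0.01, 0]
    - [1, -0.007, -0.044, 0.01, 0]

```text
time: 7.62
tool_pos: [0.4936, -0.1713, 0.2405]
ee_rot: [-3.141, -0.001, 0.113]
wrist_force: [-0.2, -0.9, 0.1]
width: 0.0935
```

```bash
python3 - <<'E'
from bench import robot,optics; import cv2,numpy as np
a=optics.snapshot("side")["image"][:,:,::-1]; b=optics.snapshot("top")["image"][:,:,::-1]
c=np.hstack([cv2.resize(a[190:310,270:390],(400,400),interpolation=2),cv2.resize(b[160:260,310:410],(400,400),interpolation=2)])
cv2.imwrite("pics/b1.png",c); print(robot.get_obs()["tool_pos"],robot.get_obs()["wrist_force"])
E
```

```text
[ 0.4935919  -0.17093305  0.24029937] [ 0.49332207 -0.61258298  0.07722526]
```

View pics/b1.png

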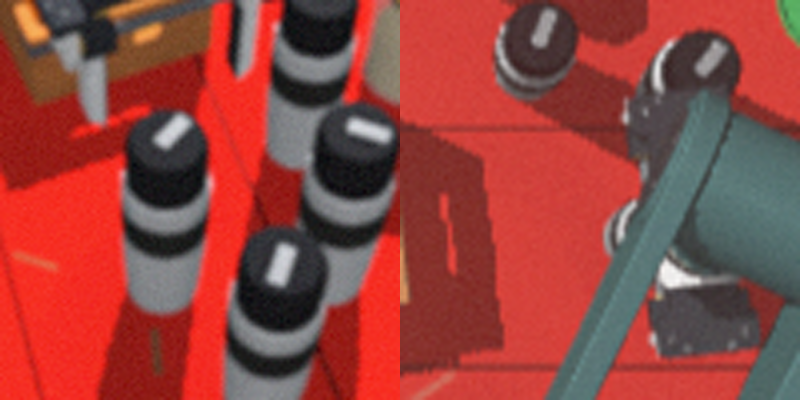

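```bash
python3 - <<'E'
from h import *
for p in [[.493,-.171,.24],[.5,-.13,.23],[.54,-.17,.24],[.446,-.175,.24],[.493,-.177,.195]]:
  q=proj(SIDE,p); print((q-[270,190])*400/120, (proj(TOP,p)-[310,160])*4)
E
```

```text
[164.01476558  91.63235005] [262.02799197 224.56273923]
[155.95369737  53.66000422] [206.21436576 215.72202142]
[229.37501824  75.14771715] [260.08810582 162.54891427]
[ 98.31271703 111.96903159] [267.95738939 286.96199763]
[165.30920988 137.6519609 ] [260.91169642 226.38654665]
```

>>> arm_command:
  plan:
    - [1, 0, -0.005, -0.02, 0]
    - [1, 0, -0.005, -0.045, 0]
    - [1, 0, -0.005, -0.07, 0]
    - [1, 0, -0.005, -0.085, 0]
    - [1, 0, -0.005, -0.085, 0]

```text
time: 8.35
tool_pos: [0.4929, -0.1762, 0.1542]
ee_rot: [-3.14, 0.002, 0.114]
wrist_force: [1.1, -0.4, 0.2]
width: 0.094
```

>>> arm_command:
  plan:
    - [0.3, 0, 0, 0, 0]
    - [0.3, 0, 0, 0, 0]
    - [0.3, 0, 0, 0, 0]
    - [0.3, 0, 0, 0, 0]
    - [0.3, 0, 0, 0, 0]
    - [0.3, 0, 0, 0, 0]

```text
time: 9.1
tool_pos: [0.4933, -0.1775, 0.156]
ee_rot: [3.141, 0.0, 0.113]
wrist_force: [-1.9, -0.9, 4.3]
width: 0.0587
```

>>> arm_command:
  plan:
    - [0.3, 0, 0, 0.02, 0]
    - [0.3, 0, 0, 0.05, 0]
    - [0.3, 0, 0, 0.09, 0]
    - [0.3, 0, 0, 0.13, 0]
    - [0.3, 0, 0.02, 0.16, 0]
    - [0.3, -0.003, 0.06, 0.165, 0]
    - [0.3, -0.006, 0.11, 0.165, 0]
    - [0.3, -0.009, 0.16, 0.165, 0]
    - [0.3, -0.011, 0.21, 0.165, 0]
    - [0.3, -0.012, 0.24, 0.165, 0]

```text
time: 10.35
tool_pos: [0.4808, 0.0652, 0.3187]
ee_rot: [-3.14, 0.002, 0.115]
wrist_force: [0.4, -0.6, -3.7]
width: 0.0584
```

>>> arm_command:
  plan:
    - [0.3, 0, 0.013, 0, 0]
    - [0.3, 0, 0.013, 0, 0]
    - [0.3, 0, 0.013, -0.03, 0]
    - [0.3, 0, 0.013, -0.05, 0]
    - [0.3, 0, 0.013, -0.05, 0]

```text
time: 10.98
tool_pos: [0.4806, 0.0743, 0.2681]
ee_rot: [3.141, 0.005, 0.111]
wrist_force: [-0.8, 0.6, -5.0]
width: 0.0587
```

```bash
python3 snap.py c1
```

```text
{'time': np.float64(11.075), 'tool_pos': array([0.4818, 0.0747, 0.2709]), 'ee_rot': array([ 3.1412e+00, -5.0000e-04,  1.1110e-01]), 'wrist_force': array([ 0.4233,  0.6233, -4.5554]), 'width': np.float64(0.0586)}
```

View pics/c1.png

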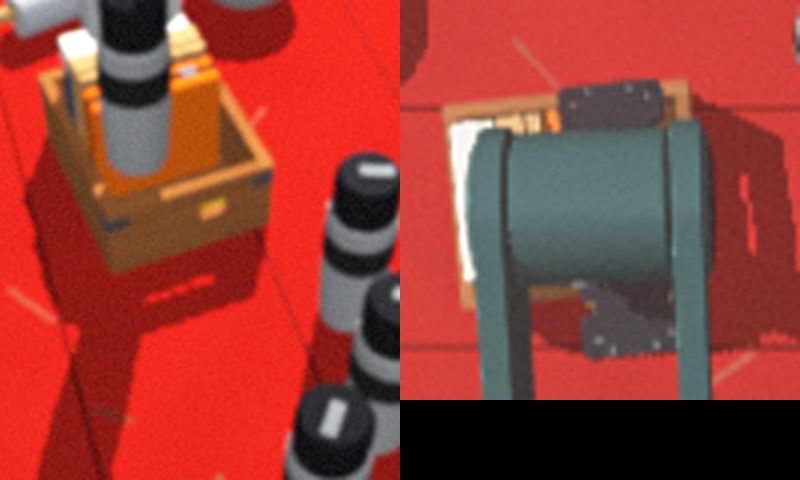

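```bash
python3 - <<'E'
from h import *
import cv2
im=cv2.imread("pics/c1_s.png")
for y in (.070,.077,.084):
  z=.113
  q=proj(SIDE,[[.484,y,z]])[0]; print(y,q,(q-[230,130])*3-[40,0])
cv2.imwrite("pics/c1z.png",cv2.resize(im[130:225,240:330],None,fx=6,fy=6,interpolation=2))
# silhouettes of a mug there
cyl=lambda r,z,c:np.array([[c[0]+r*np.cos(a),c[1]+r*np.sin(a),z] for a in np.linspace(0,6.28,30)])
big=cv2.resize(im[130:225,240:330],None,fx=6,fy=6,interpolation=2)
for r,h in((.027,0),(.033,.075),(.033,.15)):
  q=(proj(SIDE,cyl(r,.113+h,(.4835,.0765)))-[240,130]+.5)*6
  cv2.polylines(big,[q.astype(np.int32)],True,(0,255,0),1)
cv2.imwrite("pics/c1z.png",big)
E
```

```text
0.07 [290.50169931 181.45916234] [141.50509794 154.37748702]
0.077 [289.89291931 179.75135832] [139.67875794 149.25407497]
0.084 [289.28879876 178.05662541] [137.86639629 144.16987622]
```

View pics/c1z.png

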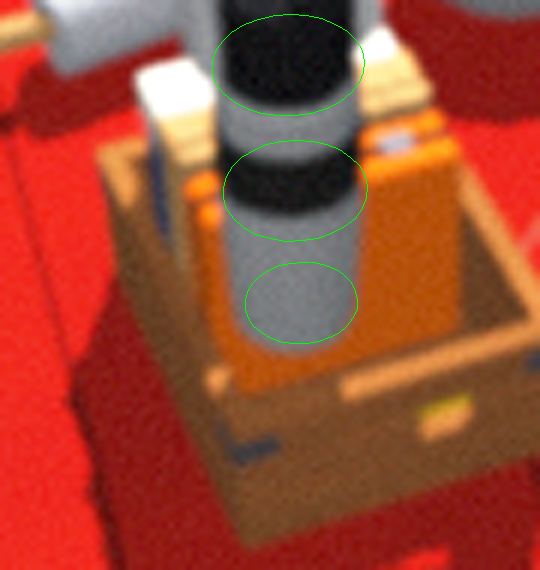

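>>> arm_command:
  plan:
    - [0.3, 0.002, 0.002, -0.01, 0]
    - [0.3, 0.002, 0.002, -0.025, 0]
    - [0.3, 0.002, 0.002, -0.04, 0]
    - [0.3, 0.002, 0.002, -0.05, 0]
    - [0.3, 0.002, 0.002, -0.05, 0]

```text
time: 11.7
tool_pos: [0.4826, 0.0777, 0.2189]
ee_rot: [-3.141, 0.003, 0.113]
wrist_force: [-0.1, 0.7, -4.6]
width: 0.0587
```

```bash
python3 snap.py c2
```

```text
{'time': np.float64(11.8), 'tool_pos': array([0.4836, 0.0778, 0.2207]), 'ee_rot': array([ 3.1415e+00, -5.0000e-04,  1.1290e-01]), 'wrist_force': array([ 0.7168,  0.2013, -4.8344]), 'width': np.float64(0.0585)}
```

View pics/c2.png

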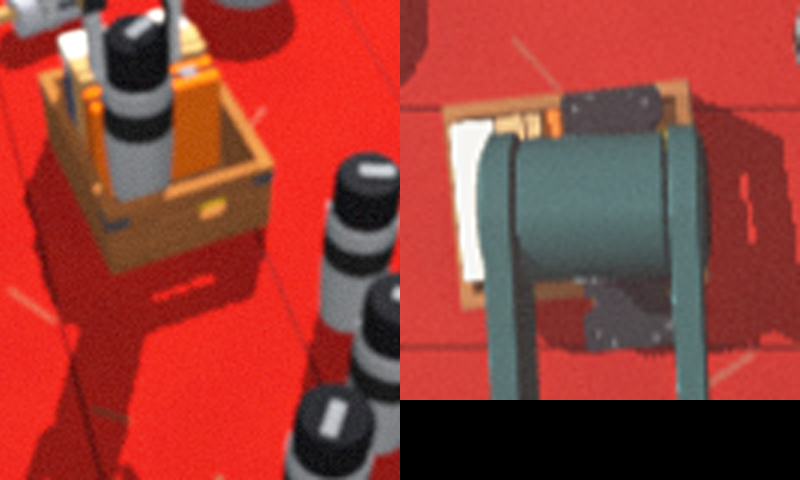

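>>> arm_command:
  plan:
    - [0.3, 0, 0, -0.008, 0]
    - [0.3, 0, 0, -0.016, 0]
    - [0.3, 0, 0, -0.024, 0]
    - [0.3, 0, 0, -0.03, 0]

```text
time: 12.3
tool_pos: [0.4832, 0.0777, 0.1896]
ee_rot: [-3.142, 0.001, 0.113]
wrist_force: [-0.1, -0.3, -5.3]
width: 0.0585
```

>>> arm_command:
  plan:
    - [0.3, 0, 0, -0.005, 0]
    - [0.3, 0, 0, -0.01, 0]
    - [0.3, 0, 0, -0.015, 0]
    - [0.3, 0, 0, -0.015, 0]

```text
time: 12.8
tool_pos: [0.4831, 0.0777, 0.175]
ee_rot: [-3.142, 0.001, 0.113]
wrist_force: [-0.8, 0.3, -4.1]
width: 0.0587
```

>>> arm_command:
  plan:
    - [0.3, 0, 0, -0.002, 0]
    - [0.3, 0, 0, -0.004, 0]
    - [0.3, 0, 0, -0.006, 0]
    - [0.3, 0, 0, -0.007, 0]
    - [0.3, 0, 0, -0.007, 0]

```text
time: 13.42
tool_pos: [0.4834, 0.0777, 0.1684]
ee_rot: [-3.142, 0.0, 0.113]
wrist_force: [0.3, -0.9, -4.3]
width: 0.0588
```

>>> arm_command:
  plan:
    - [0.3, 0, 0, -0.001, 0]
    - [0.3, 0, 0, -0.002, 0]
    - [0.3, 0, 0, -0.002, 0]

```text
time: 13.8
tool_pos: [0.4834, 0.0777, 0.1664]
ee_rot: [-3.142, 0.0, 0.113]
wrist_force: [-0.4, 0.2, -5.0]
width: 0.0584
```

>>> arm_command:
  plan:
    - [0.3, 0, 0, -0.001, 0]
    - [0.3, 0, 0, -0.002, 0]
    - [0.3, 0, 0, -0.002, 0]

```text
time: 14.18
tool_pos: [0.4836, 0.0777, 0.1659]
ee_rot: [3.141, -0.001, 0.113]
wrist_force: [-2.5, -0.5, 5.1]
width: 0.0586
```

>>> arm_command:
  plan:
    - [0.3, 0, 0, -0.001, 0]
    - [0.3, 0, 0, -0.001, 0]

```text
time: 14.42
tool_pos: [0.4836, 0.0777, 0.1659]
ee_rot: [3.141, -0.002, 0.113]
wrist_force: [-4.2, -0.2, 8.2]
width: 0.0589
```

>>> arm_command:
  plan:
    - [0.3, 0, 0, 0.002, 0]
    - [0.3, 0, 0, 0.002, 0]
    - [0.7, 0, 0, 0.002, 0]
    - [1, 0, 0, 0.002, 0]
    - [1, 0, 0, 0.002, 0]
    - [1, 0, 0, 0.002, 0]

```text
time: 15.18
tool_pos: [0.4835, 0.0777, 0.1654]
ee_rot: [-3.142, -0.0, 0.113]
wrist_force: [1.2, 0.5, -0.4]
width: 0.0919
```

>>> arm_command:
  plan:
    - [1, 0, 0, 0.02, 0]
    - [1, 0, 0, 0.05, 0]
    - [1, 0, 0, 0.09, 0]
    - [1, -0.02, -0.03, 0.12, 0]
    - [1, -0.06, -0.06, 0.13, 0]
    - [1, -0.09, -0.11, 0.13, 0]
    - [1, -0.12, -0.16, 0.13, 0]
    - [1, -0.14, -0.2, 0.13, 0]
    - [1, -0.14, -0.2, 0.13, 0]

```text
time: 16.3
tool_pos: [0.3424, -0.1243, 0.2957]
ee_rot: [3.141, -0.001, 0.107]
wrist_force: [-0.1, 0.1, 0.1]
width: 0.0938
```

```bash
python3 snap.py d1
```

```text
{'time': np.float64(16.4), 'tool_pos': array([ 0.3435, -0.1222,  0.2956]), 'ee_rot': array([-3.1412e+00, -8.0000e-04,  1.1160e-01]), 'wrist_force': array([ 0.4733, -0.7643, -0.0022]), 'width': np.float64(0.0937)}
```

View pics/d1.png

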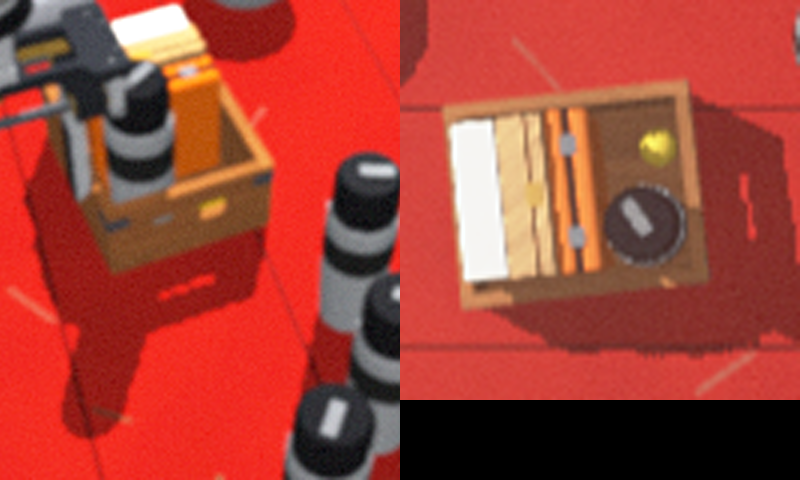

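The top view shows the mug standing at crop (645,225), between the case and the -y wall. The ball is clear of it at (657,148). Tin, birch box and case stand square, the arm is clear and the wrist force is about 0. I'm handing it in.

```bash
python3 - <<'E'
from bench import robot
print(robot.get_obs()["qvel"].round(3)); print(robot.close_job())
E
```

```text
[ 0.036  0.008 -0.004 -0.001  0.003 -0.001]
the job is handed in; nothing more can be done
None
```

The job is handed in at about 16.5 s. As far as my last checks show, the mug stands on the tote's floor, let go, with the birch box, tin and first-aid case upright beside it. `close_job` gave no verdict.

- **Row:** I pushed it upright with the open gripper's two fingers until it yielded no more, at just under 10 N. It stayed standing when I backed off. The tote moved about 2 mm, which is within the camera error.
- **Mug:** I took the one nearest the base. I gripped it by the lid and lowered it on the -x side, because the ball had come into view on the +x side. It touched bottom with the tool 10 mm above the grip height on the bench, which matches the tote's 10 mm floor. The wrist force at contact was about 8 N up, or roughly 13 N of push on the floor.
- **Final pictures:** The mug and the row look upright, the ball is clear of the mug, and the gripper is away from everything.
- **Not measured:** I did not measure the final tilt angles. I also did not check the other things' final positions, though no planned move passed close to any of them.
- **Disagreements:** The two cameras differed by up to about 5 mm on absolute positions, so I placed the mug by relative shift.

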